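# Start and screw home the filler cap of a gear reducer

### The arm

A 6-joint arm with a two-finger parallel gripper is mounted at the origin on a cart in front of the work surface, level with it; the furniture and walls round the work are solid. World frame = base frame: x ahead of the robot, y to its left, z up, the work surface at z = 0. Lengths are in m, angles in degrees, forces in N, time in s.
With the tool pointing down it reaches from about 0.3 to 0.75 m from the base axis. Payload 8.5 kg.
Tool frame: the origin (TCP) lies at the very end of the fingers, on their centre line; the grasp point (between the pads) lies 19 mm behind it (env.tcp_to_grasp is the distance from the TCP to the grasp point, in m); z points along the fingers, y is the line along which they close (so a half turn about z gives the same grasp; the last joint's range is limited). The gripper opens to 85 mm and grips with 20 to 120 N. Pads are 22 mm wide; open, the fingers measure 114 mm over their backs; the gripper's body (76 mm by 85 mm) begins 54 mm behind the grasp point. The pads swing forward as they close: fully open they stand 13 mm farther back than shut.
Start: joints at [-79.143, 21.807, 74.336, -0, 83.858, -12.336], TCP at [0.217, -0.506, 0.202] pointing down, gripper open.
Joint ranges: [-178.18, 178.18], [-50.72, 133.34], [12.68, 142.11], [-81.47, 261.47], [9.98, 163.14], [-165.26, 165.26]. Speed limits (degrees/s): [136.94, 136.94, 180, 180, 180, 180].

### API

Orientations are given as a 3x3 rotation matrix whose columns are the frame's x, y, z axes.
In Python, from rig import status, get_image, env gives the robot as it stands.
- The arm moves only by the shell command python3 -m handwheel 'ROWS' [FORCE]. ROWS is text: rows parted by semicolons, each of 7 numbers parted by spaces: the shift along the world's x, y, z in cm, then the turn, a rotation vector about the world's x, y, z in degrees, then the opening, from 0 (shut) to 1 (fully open). In form: dx dy dz wx wy wz gripper; .... A call has 1 to 8 rows; each row is the pose to reach, as a shift and turn from the pose commanded when the call began; what a row does not reach only later rows make up. A row lasts 1/12 s, in which the tool goes at most 41.7 mm and 7.16 degrees, less where a joint would pass 70% of its speed; a pose out of reach is approached as far as the arm can. A call with a gripper value outside its range is refused whole. The fingers move at their own pace and stop on an object; FORCE is the grip in N (left out, the last holds). Time passes only in rows, so rows that repeat a pose let the fingers close. It gives the time, the measured TCP pose, the force, the opening and the grip force at its end, in the units of the state.
- status.observe(): the state, without advancing time (a new reading comes with each control period).
- get_image(name): name is "scene" or "top" or "wrist"; returns a dict with "color" (400x640x3 uint8, red, green, blue), "vertical_fov" (degrees; the focal length in pixels is half the picture's height over the tangent of half this angle, whatever the lens; pixels are square), "cx", "cy" (the principal point, pixels), "xyz" and "orientation" of the camera in the world. Camera axes: x right, y down, z forward; pixel columns grow to the right and rows downward; lengths in m; the calibration is good to about 2 mm. A picture is of the moment at which its call begins. There is no depth.
- env.close_job(): hands the job in; it is judged then, once.
The state is a dict: "time_s": time; "q": joint angles; "qvel": joint speeds; "joint_efforts": joint torques, N m; "position": TCP position; "tool_rot": TCP orientation; "ft_force": force on the tool from outside, world axes, zero at the start; "wrist_torque": the same for the moment, N m; "grip_width": finger opening in m; "gripper_force": force on a finger pad.
Only numpy, scipy, OpenCV 4.12 (cv2) and the standard library are available. Lean on these libraries where they do the work, as an engineer would, in place of code of your own. Each camera call takes 0.05 s, during which the arm holds its last target. There are 200 camera calls.

### The job

Put the filler cap back on the gear reducer without crossing its thread: set it level on the threaded neck with its pointer about an eighth of a turn clockwise (seen from above) past the cast index rib, and turn it backward, anticlockwise, until you feel it drop off the thread ends near the rib. Then screw it forward, clockwise and gently, until it is fully home, its rim squeezing the rubber seal flat onto the flange, and let go; disturb nothing else on the table.

Things in the scene. Friction and masses are not known exactly. Their poses are not given: they have to be found in the camera images.
- cap_grip (a point): Loose aluminium filler cap, 56 mm across, standing on its open rim, 0.18 kg: milled skirt 20 mm high, flat top, and on that an upright grip bar 40 mm long, 12 mm thick, 18 mm high. Point: on the axis, mid-bar, 29 mm above the rim, 9 mm above the flat top. x runs along the bar to the pointer, z up. Three short thread lugs inside the rim, 120 degrees apart, one under the pointer.
- cap_pointer (a point): Tip of the cap's pointer: a small nose with a dark line at the edge of its flat top, 33 mm from the cap's axis along its x, 20.5 mm above the rim.
- neck_seat (a point): Threaded filler neck, upright on top of the fixed gear reducer (grey cast housing, foot 152 x 124 mm). Point: on the neck's axis, on the flange face on which the cap's rim seats, 84 mm above the table; z up, -x towards the index rib. With the cap home, cap_grip is 29 mm above it. More than 30 N between cap and reducer hurts the thread (pushes of thread, seal and flange added up; about 20 N when home).
- neck_top (a point): Top end of the neck, on its axis, 15 mm above neck_seat. Its plain core is 38 mm across, tapered over the top 5 mm; the cap's lugs pass over it with 1.2 mm of play to each side. Thread 45 mm across, right-handed (clockwise from above screws down), three starts: 18 mm a turn, ridges 6 mm apart. Axes as neck_seat.
- thread_end (a point): Point on the neck's axis at the height of the three thread ridges' upper ends, 8.9 mm above neck_seat, 120 degrees apart; one is at the index rib, give or take 30 degrees (differs by unit, not measured). Riding on an end, cap_grip is 37 mm above neck_seat, and 1 mm lower per 20 degrees clockwise of it; about 5 degrees anticlockwise of it the cap can drop 6 mm, to 31.5 mm, under a light push.
- index_rib (a point): Crest of the cast index rib, a narrow radial rib with a bright line on the side of the neck's flange, 36 mm from the neck's axis towards -x of neck_seat and level with its point.
- seal (a joint): Squeeze of the rubber seal ring, 57 mm across, round the foot of the neck: 0 m free, standing 2 mm above the flange face, 0.002 m flat; 5 N per mm. Turned clockwise from the drop, the cap meets it after about 10 degrees, squeezes it from about 40 degrees on and is home about 80 degrees past the thread end; 15 degrees more overloads it.
- bronze_cap: Bystander: round bronze cap with cast grip lobes, 70 mm wide, 19 mm high; origin at the centre of its underside.
- sealed_bearing: Bystander: sealed ball bearing, 42 mm across, 14 mm high, lying flat; origin at the centre of its underside.
- paste_tin: Bystander: round tin, 67 mm across, 43 mm high; origin at the centre of its underside.
- spanner: Bystander: combination spanner 174 mm long along its y, 33 mm wide, 6 mm high; origin under its centre.
- brush: Bystander: cleaning brush 188 mm long along its y, 41 mm wide, 12 mm high; origin under its centre.
- loose_wheel: Bystander: toothed steel ring wheel, 85 mm across, 19 mm high; origin at the centre of its underside.
- hammer: Bystander: soft-faced hammer, 252 mm long along its y, 109 mm wide over the head, 33 mm high; origin under its centre.
Things that resemble listed ones, but are neither listed nor needed, are in the scene too. Leave any blue look-alike of the part that bears cap_grip alone.

How it is judged:
By the outcome, as a careful person would: the job done as asked, in the order asked, and still so for the second after the job is handed in, with the robot touching nothing.
It also fails if it takes over 59 s, if anything falls off the work surface, if the arm or the gripper's body presses on something with over 40 N, if the wrist force passes 120 N, or if a joint passes its speed limit or range.

## Working session

There is one attempt and no reset: what is moved stays moved. The work goes in short steps, Python scripts to look and compute and a shell command to move; the robot and the scene stay as the last step left them, time stands still between calls to the robot, and variables do not carry over. Pictures are saved under pics/ and viewed, at most 10 in all, crops included, and the job is handed in when it is done.

```bash
ls; mkdir -p pics; cat > h.py <<'E'
import numpy as np, cv2
from rig import status, get_image, env
def cam(im):
    f=200/np.tan(np.radians(im["vertical_fov"])/2); return f,np.array(im["xyz"]),np.array(im["orientation"])
def ray(im,u,v):
    f,p,R=cam(im); d=R@np.array([(u-im["cx"])/f,(v-im["cy"])/f,1]); return p,d/np.linalg.norm(d)
def onz(im,u,v,z):
    p,d=ray(im,u,v); return p+d*(z-p[2])/d[2]
def proj(im,X):
    f,p,R=cam(im); c=R.T@(np.array(X)-p); return im["cx"]+f*c[0]/c[2], im["cy"]+f*c[1]/c[2]
def tri(i1,p1,i2,p2):
    a,d=ray(i1,*p1); b,e=ray(i2,*p2)
    s=np.linalg.lstsq(np.stack([d,-e],1),b-a,rcond=None)[0]
    x,y=a+s[0]*d,b+s[1]*e; return (x+y)/2,np.linalg.norm(x-y)
def save(im,n): cv2.imwrite(f"pics/{n}.png",im["color"][:,:,::-1])
E
python3 - <<'E'
from h import *
for n in("top","scene"):
    im=get_image(n); save(im,n+"0"); print(n,im["vertical_fov"],im["cx"],im["cy"],np.round(im["xyz"],3),np.round(im["orientation"],2).tolist())
    import pickle; pickle.dump(im,open(n+"0.pkl","wb"))
print(status.observe())
E
```

```text
pics
top 45.61164915152732 323.8076960292474 198.65033254061916 [0.445 0.053 1.402] [[-0.01, -1.0, 0.09], [-1.0, 0.01, 0.02], [-0.02, -0.09, -1.0]]
scene 47.07985660986955 324.706346939525 202.00137770554295 [-0.369  0.875  0.8  ] [[-0.65, -0.39, 0.66], [-0.76, 0.31, -0.57], [0.01, -0.87, -0.5]]
{'time_s': 0.1, 'q': array([-7.91421235e+01,  2.18391580e+01,  7.43801929e+01, -1.43048727e-03,
        8.38598585e+01, -1.23343209e+01]), 'qvel': array([ 0.04850286,  0.08825896, -0.10871635, -0.01535821,  0.05393279,
        0.04264596]), 'joint_efforts': array([ 4.71252337e-03, -4.49215007e+01, -2.31658995e+01, -1.13362894e-04,
        3.64771717e-03, -1.32926152e-05]), 'position': array([ 0.21654279, -0.50523702,  0.20155583]), 'tool_rot': array([[ 9.19187959e-01,  3.93819013e-01, -2.84798728e-04],
       [ 3.93819023e-01, -9.19187003e-01,  1.35303892e-03],
       [ 2.71069163e-04, -1.35585624e-03, -9.99999044e-01]]), 'ft_force': array([ 0.16670938, -0.46672609, -0.27314483]), 'wrist_torque': array([-0.00112946,  0.0097884 ,  0.0181329 ]), 'gripper_force': 0.0, 'grip_width': 0.08515796004236943}
```

View pics/top0.png

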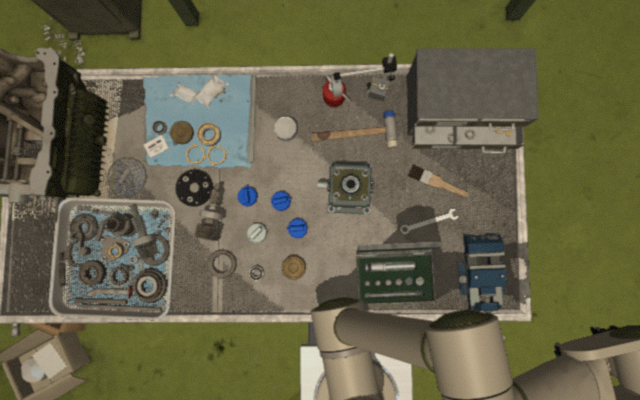

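View pics/scene0.png

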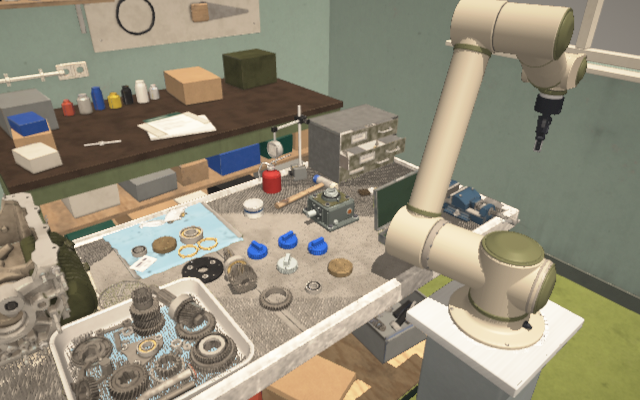

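The top view shows the grey cap at about (257,233), with three blue look-alikes close by, and the reducer neck at about (351,184). In the scene view the cap is at (287,263) and the neck at (330,190).

```bash
python3 - <<'E'
from h import *
import pickle
t=pickle.load(open("top0.pkl","rb"));s=pickle.load(open("scene0.pkl","rb"))
print("cap",onz(t,257,232,.02),tri(t,(257,232),s,(287,263)))
print("neck",onz(t,351,184,.099),tri(t,(351,184),s,(331,187)))
for n,p in dict(b1=(248,196),b2=(281,201),b3=(297,228),bronze=(293,267),ring=(257,271),tin=(285,128)).items(): print(n,onz(t,*p,.02).round(3))
c=t["color"]
a=cv2.resize(c[205:260,225:305],(640,440),interpolation=cv2.INTER_CUBIC)[:, :400]
b=cv2.resize(c[155:215,320:380],(400,400),interpolation=cv2.INTER_CUBIC); b=np.vstack([b,np.zeros((40,400,3),np.uint8)])
cv2.imwrite("pics/crop0.png",np.hstack([a,b])[:,:,::-1])
E
```

```text
cap [0.47655047 0.27867339 0.02      ] (array([0.47742401, 0.28115398, 0.00936014]), np.float64(0.0019402816787472917))
neck [0.6044581  0.00647517 0.099     ] (array([0.6049569 , 0.00819381, 0.10631736]), np.float64(0.004020152069889129))
b1 [0.582 0.306 0.02 ]
b2 [0.566 0.209 0.02 ]
b3 [0.487 0.162 0.02 ]
bronze [0.375 0.174 0.02 ]
ring [0.364 0.278 0.02 ]
tin [0.783 0.197 0.02 ]
```

View pics/crop0.png

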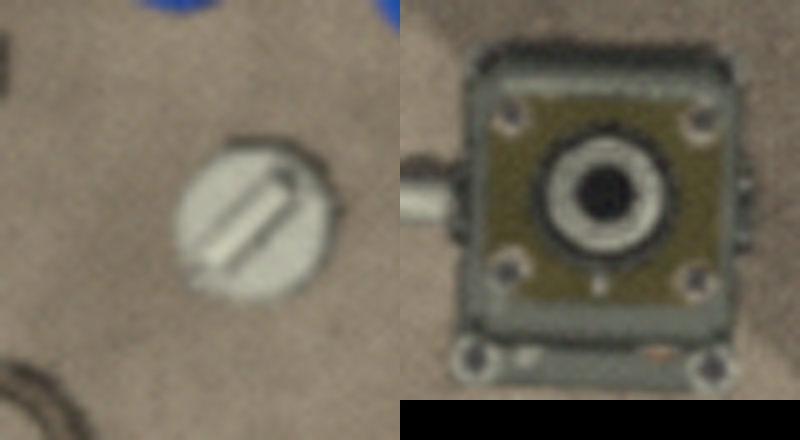

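The cap lies at about (0.477, 0.280). Its bar runs at about 143° or -37°, with a nose that looks to be at the lower left. The rib is on the world -x side of the neck, which is at about (0.605, 0.007). I'll move over the cap for a close look.

```bash
python3 -m handwheel '0 0 4 0 0 7 0.4;0 0 8 0 0 14 0.4;2 4 10 0 0 21 0.4;3 8 10 0 0 28 0.4;4 12 10 0 0 35 0.4;5 16 10 0 0 42 0.4;7 20 10 0 0 49 0.4;8 24 10 0 0 56 0.4'
python3 -m handwheel '2 4 0 0 0 7 0.4;3 8 0 0 0 14 0.4;5 12 0 0 0 21 0.4;6 16 0 0 0 28 0.4;8 20 0 0 0 35 0.4;9 24 0 0 0 42 0.4;10 28 0 0 0 49 0.4;11 32 0 0 0 56 0.4'
python3 -m handwheel '2 4 0 0 0 7 0.4;4 8 0 0 0 8 0.4;5 12 0 0 0 8 0.4;6 16 -1 0 0 8 0.4;7 20 -4 0 0 8 0.4;7 22.5 -7 0 0 8 0.4;7 22.5 -7 0 0 8 0.4;7 22.5 -7 0 0 8 0.4'
python3 - <<'E'
from h import *
import pickle
im=get_image("wrist"); save(im,"w1"); pickle.dump(im,open("w1.pkl","wb"))
o=status.observe(); print(o["position"],o["tool_rot"].round(4).tolist(),o["time_s"],o["q"].round(1),o["grip_width"],o["ft_force"])
print(im["xyz"],np.round(im["orientation"],3).tolist(),im["vertical_fov"], proj(im,[.477,.28,.02]))
E
```

```text
time_s: 0.77
position: [0.2948, -0.271, 0.3019]
tool_rot: [[0.182, 0.983, 0.0], [0.983, -0.182, 0.0], [0.0, -0.0, -1.0]]
ft_force: [0.5, -0.1, 0.4]
grip_width: 0.0341
gripper_force: 0.0
time_s: 1.43
position: [0.4028, 0.0429, 0.302]
tool_rot: [[-0.714, 0.7, -0.0], [0.7, 0.714, 0.0], [0.0, -0.0, -1.0]]
ft_force: [1.2, -1.0, 0.6]
grip_width: 0.0343
gripper_force: 0.0
time_s: 2.1
position: [0.4716, 0.2669, 0.2292]
tool_rot: [[-0.802, 0.597, -0.006], [0.597, 0.802, -0.002], [0.004, -0.005, -1.0]]
ft_force: [0.7, 0.4, 0.4]
grip_width: 0.0346
gripper_force: 0.0
[0.47245273 0.265768   0.23141566] [[-0.8015, 0.598, -0.0023], [0.598, 0.8015, -0.0011], [0.0012, -0.0022, -1.0]] 2.15 [ 16.9  20.   72.3  -0.   87.9 -36.4] 0.03439250169991705 [-0.04853331 -0.64780673  0.49512777]
[0.41734045 0.30694935 0.40070032] [[0.596, 0.775, 0.21], [0.803, -0.575, -0.16], [-0.004, 0.264, -0.965]] 69.1981062379794 (np.float64(326.63555848239986), np.float64(166.22719026747924))
```

View pics/w1.png

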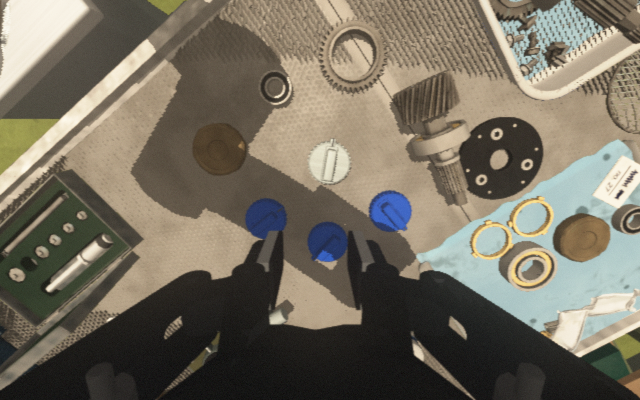

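The cap is at about (330,162) with its bar nearly vertical in the image, and the fingers straddle columns 275 to 355. I'll zoom in to find the pointer.

```bash
python3 - <<'E'
from h import *
import pickle
im=pickle.load(open("w1.pkl","rb"))
c=im["color"][130:195,297:362]; cv2.imwrite("pics/c1.png",cv2.resize(c,(585,585),interpolation=cv2.INTER_CUBIC)[:,:,::-1])
E
```

```text
(no output)
```

View pics/c1.png

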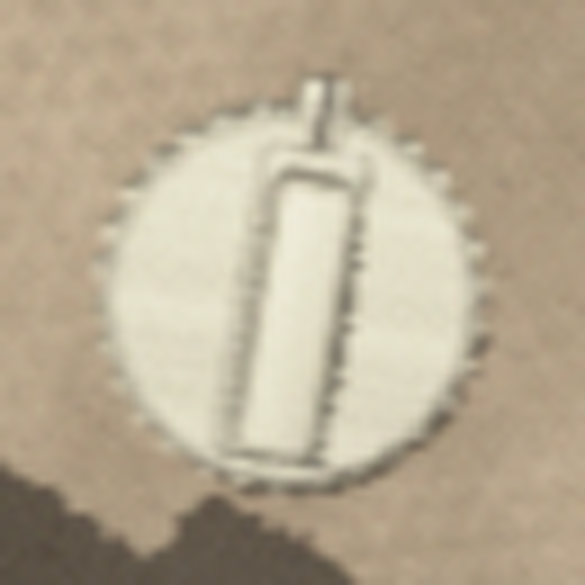

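The pointer nose is at crop (323,80), about pixel (332.9,138.9). The bar's top face has corners at crop (285,180), (350,185), (308,458) and (242,450).

```bash
python3 - <<'E'
from h import *
import pickle
im=pickle.load(open("w1.pkl","rb")); s=pickle.load(open("top0.pkl","rb"))
P=lambda u,v,z: onz(im,297+(u+.5)/9-.5,130+(v+.5)/9-.5,z)
q=[P(*a,.038) for a in((285,180),(350,185),(308,458),(242,450))]
bc=np.mean(q,0); d=(q[0]+q[1]-q[2]-q[3])/2; print("bar c",bc,"len",np.linalg.norm(d),"yaw",np.degrees(np.arctan2(d[1],d[0])),"thick",np.linalg.norm(q[0]-q[1]))
dc=P(294,298,.02); t=P(323,78,.0205); print("disc",dc,"tip",t); 
for c in(bc,dc): e=t-c; print(np.hypot(*e[:2]),np.degrees(np.arctan2(e[1],e[0])))
print("disc dia",np.linalg.norm(P(108,298,.02)-P(480,298,.02)))
E
```

```text
bar c [0.47515307 0.28493689 0.038     ] len 0.038709999839775786 yaw 135.29454125482724 thick 0.009012836594994248
disc [0.4751984 0.2855303 0.02     ] tip [0.45191018 0.30747321 0.0205    ]
0.03237465246613784 135.88424355701284
0.03199738487800566 136.70365067019344
disc dia 0.05455912211026714
```

```bash
python3 -m handwheel '0.3 2 -4 0 0 -7 0.4;0.3 2 -8 0 0 -7.3 0.4;0.3 2 -12 0 0 -7.3 0.4;0.3 2 -15 0 0 -7.3 0.4;0.3 2 -17 0 0 -7.3 0.4;0.3 2 -17 0 0 -7.3 0.4;0.3 2 -17 0 0 -7.3 0.4'
python3 - <<'E'
from h import *
import pickle
im=get_image("wrist"); pickle.dump(im,open("w2.pkl","wb"))
o=status.observe(); print(o["position"],o["tool_rot"].round(4).tolist(),o["time_s"])
print(proj(im,[.4752,.2852,.038]),proj(im,o["position"]),proj(im,[.4752,.2852,.02]))
cv2.imwrite("pics/w2.png",cv2.resize(im["color"][150:350,190:450],(780,600))[:,:,::-1])
E
```

```text
time_s: 2.73
position: [0.477, 0.2847, 0.0636]
tool_rot: [[-0.717, 0.697, 0.001], [0.697, 0.717, 0.0], [-0.001, 0.001, -1.0]]
ft_force: [0.3, -0.4, 0.6]
grip_width: 0.034
gripper_force: 0.0
[0.47748997 0.28516974 0.06448128] [[-0.7172, 0.6969, 0.0034], [0.6969, 0.7172, 0.001], [-0.0018, 0.0031, -1.0]] 2.7833
(np.float64(314.96302040815317), np.float64(211.20787087664408)) (np.float64(317.55365861738665), np.float64(227.2069681043282)) (np.float64(314.91471498907123), np.float64(203.76878054252015))
```

View pics/w2.png

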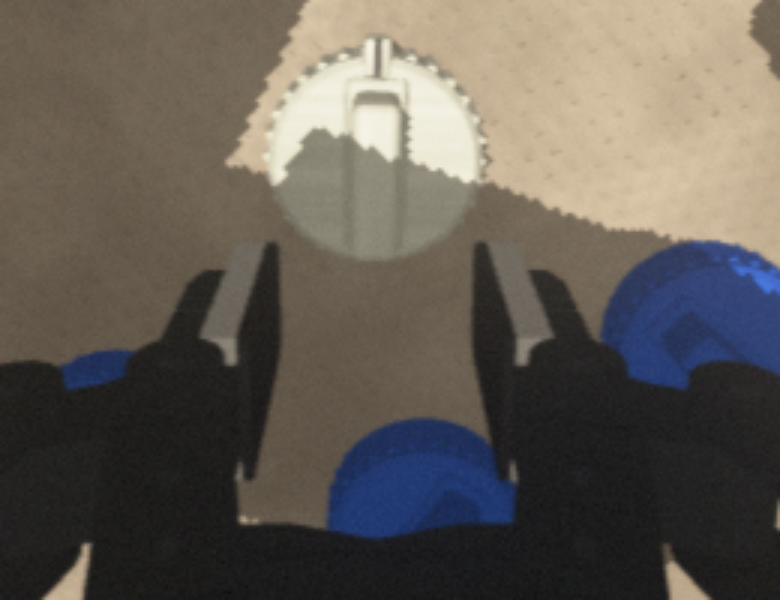

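The cap is centred between the pads and aligned with them, with its pointer up at crop (377,40). The bar spans columns 352 to 403, the far pointer tip is at row 38, and the near disc edge is at row 262.

```bash
python3 - <<'E'
from h import *
import pickle
im=pickle.load(open("w2.pkl","rb")); o=status.observe(); p=o["position"];R=o["tool_rot"]
P=lambda u,v,z: onz(im,190+(u+.5)/3-.5,150+(v+.5)/3-.5,z)
for n,a in dict(tip=(377,38,.0205),near=(377,261,.02),left=(265,150,.02),right=(487,150,.02),barL=(352,180,.038),barR=(403,180,.038),barFar=(377,96,.038)).items(): print(n,((P(*a)-p)@R*1000).round(1))
E
```

```text
tip [34.1 -1.4 43.9]
near [-25.8  -1.4  44.5]
left [  5.1 -30.2  44.4]
right [ 5.  26.9 44.6]
barL [ 2.9 -7.3 26.5]
barR [ 2.9  4.8 26.5]
barFar [23.4 -1.4 26.4]
```

```bash
python3 -m handwheel '-0.15 0.15 -2 0 0 0 0.4;-0.15 0.15 -3 0 0 0 0.4;-0.15 0.15 -3.6 0 0 0 0.4;-0.15 0.15 -3.9 0 0 0 0.4;-0.15 0.15 -3.9 0 0 0 0.4;-0.15 0.15 -3.9 0 0 0 0.4'
python3 - <<'E'
from h import *
o=status.observe(); print(o["position"],o["ft_force"])
E
```

```text
time_s: 3.28
position: [0.4748, 0.2873, 0.0238]
tool_rot: [[-0.718, 0.696, 0.001], [0.696, 0.718, 0.0], [-0.0, 0.001, -1.0]]
ft_force: [-0.2, 0.2, 0.5]
grip_width: 0.0344
gripper_force: 0.0
[0.47483608 0.28728561 0.02380428] [-0.18641549  0.16976638  0.46334623]
```

```bash
python3 -m handwheel '0 0 -0.1 0 0 0 0.4;0 0 -0.1 0 0 0 0;0 0 -0.1 0 0 0 0;0 0 -0.1 0 0 0 0;0 0 -0.1 0 0 0 0;0 0 -0.1 0 0 0 0;0 0 -0.1 0 0 0 0' 60
python3 -m handwheel '0 0 0 0 0 0 0;0 0 0.5 0 0 0 0;0 0 2 0 0 0 0;0 0 6 0 0 0 0;0 0 10 0 0 0 0;0 0 13 0 0 0 0;0 0 13 0 0 0 0' 60
```

```text
time_s: 3.87
position: [0.4744, 0.2872, 0.0222]
tool_rot: [[-0.718, 0.696, 0.0], [0.696, 0.718, 0.0], [-0.0, 0.0, -1.0]]
ft_force: [-0.2, 0.4, -0.4]
grip_width: 0.0001
gripper_force: 0.0
time_s: 4.45
position: [0.4769, 0.2882, 0.1589]
tool_rot: [[-0.718, 0.696, 0.011], [0.696, 0.718, 0.004], [-0.005, 0.01, -1.0]]
ft_force: [-0.4, 0.1, 0.3]
grip_width: 0.0
gripper_force: 0.0
```

The fingers closed on nothing, so I'll look again.

```bash
python3 - <<'E'
from h import *
import pickle
im=get_image("wrist"); pickle.dump(im,open("w3.pkl","wb"))
s=get_image("scene"); pickle.dump(s,open("s3.pkl","wb"))
o=status.observe(); print(o["position"],o["time_s"])
print(proj(im,[.4752,.2852,.02]),proj(im,o["position"]),proj(s,[.4752,.2852,.02]),proj(s,o["position"]))
a=cv2.resize(im["color"][100:300,220:420],(400,400)); b=cv2.resize(s["color"][180:300,220:340],(400,400))
cv2.imwrite("pics/x3.png",np.hstack([a,b])[:,:,::-1])
E
```

```text
[0.47460826 0.2873034  0.15318629] 4.55
(np.float64(311.34243996690935), np.float64(179.65863121389933)) (np.float64(312.9273383387589), np.float64(221.901961581313)) (np.float64(286.5375252180648), np.float64(260.9264573984449)) (np.float64(284.591093588905), np.float64(220.73134339797144))
```

View pics/x3.png

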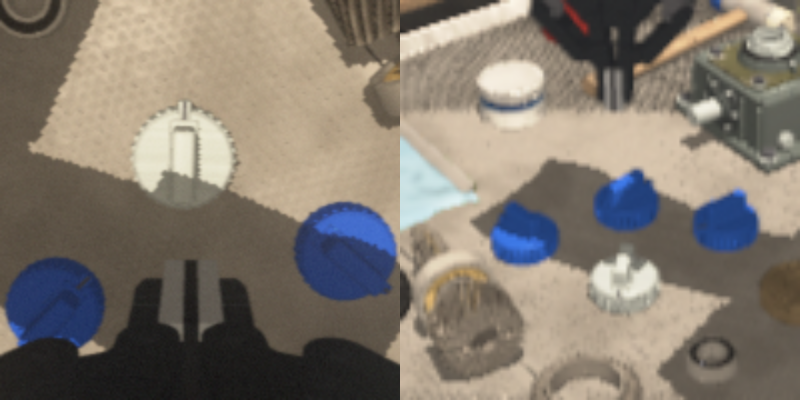

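The cap is undisturbed, and the scene camera agrees with its position. In the scene the fingertips sit at about (284,211.5), but the reported TCP projects to row 220.7. They are therefore physically higher than reported, so I'll measure that with the arm at rest.

```bash
python3 - <<'E'
from h import *
import pickle
s=get_image("scene"); pickle.dump(s,open("s4.pkl","wb"))
o=status.observe(); p=o["position"]; print(p)
for dz in(0,.01,.02,.03,.04): print(dz,np.round(proj(s,p+[0,0,dz]),1))
g=cv2.cvtColor(s["color"],cv2.COLOR_RGB2GRAY)
print(g[200:226,278:294])
a=cv2.resize(s["color"][170:240,250:320],(560,560),interpolation=cv2.INTER_NEAREST)
cv2.imwrite("pics/x4.png",a[:,:,::-1])
E
```

```text
[0.47399123 0.28708466 0.15178261]
0 [284.8 221.3]
0.01 [284.7 218. ]
0.02 [284.6 214.8]
0.03 [284.5 211.5]
0.04 [284.3 208.2]
[[ 86  49  41  40  42  39  37  39  40  41  41  42  80 129 122  92]
 [153  82  42  65  93  62  48  75  60  44  42  41 102 139 128 106]
 [181  97  42  95 130  84  72 118  97  56  42  42  89 100  94 110]
 [177  93  42  96 135  87  85 133 116  63  41  38  74 104 126 135]
 [183  98  41  84 134  95  88 133 116  63  43  39 100 127 139 138]
 [163  90  42  84 133 103  80 132 117  63  41  40 118 129 129 153]
 [124  70  43  85 134 103  71 131 123  67  42  40  95 118 153 162]
 [111  62  40  85 134 103  71 130 132  71  43  41  84 116 169 142]
 [105  65  43  84 134 103  70 130 135  73  41  44  95 140 152 140]
 [109  67  45  85 134 102  70 131 135  73  41  57 109 148 137 137]
 [121  96  56  74 132 103  71 130 135  74  41  70 118 136 124 142]
 [134 127 106  85 132 103  70 130 135  78  61 124 148 141 117 161]
 [152 167 145 144 143 113  67 130 136 108 133 177 162 140 146 152]
 [178 191 165 183 153 125  76 132 141 151 175 194 176 150 167 152]
 [193 192 182 190 176 166 154 169 172 182 189 195 197 184 184 183]
 [193 193 193 195 195 196 197 195 193 194 194 197 196 198 198 195]
 [195 193 196 197 197 197 196 196 194 193 193 197 197 196 193 191]
 [195 195 196 197 197 198 197 197 196 193 194 198 198 195 194 191]
 [194 194 196 197 197 197 196 197 197 195 198 198 199 196 197 197]
 [194 194 195 196 195 195 198 198 199 200 200 198 199 196 196 197]
 [193 195 193 196 196 199 200 199 200 200 199 198 199 199 196 196]
 [192 195 196 196 199 199 199 199 200 199 198 197 201 200 197 197]
 [195 196 196 197 199 199 199 198 201 200 199 199 201 200 199 197]
 [198 197 197 198 199 199 199 198 201 199 200 200 203 199 196 197]
 [199 200 200 199 199 199 199 199 200 199 199 200 201 200 198 198]
 [198 201 201 199 198 199 199 200 200 197 196 200 199 200 199 200]]
```

View pics/x4.png

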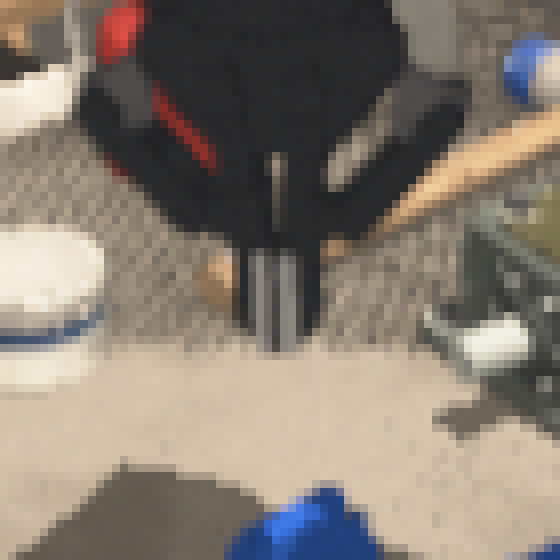

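```bash
python3 - <<'E'
from h import *
import pickle
print(env.tcp_to_grasp)
w=get_image("wrist"); s=pickle.load(open("s4.pkl","rb")); o=status.observe(); p=o["position"];R=o["tool_rot"]; print(p)
for d in(0,.01,.02,.025,.03):
    print(d,[ (np.round(proj(w,p+R@[x,0,-d]),1),np.round(proj(s,p+R@[x,0,-d]),1)) for x in(.011,-.011)])
g=cv2.cvtColor(w["color"],cv2.COLOR_RGB2GRAY); print(g[215:245,300:332:2])
E
```

```text
0.0187
[0.47375986 0.28697192 0.15108541]
0 [(array([316.1, 209.6]), array([284.3, 223.7])), (array([316., 242.]), array([285.5, 219.3]))]
0.01 [(array([316.2, 214.9]), array([284.2, 220.5])), (array([316.1, 248.9]), array([285.4, 216.1]))]
0.02 [(array([316.3, 220.9]), array([284.1, 217.2])), (array([316.3, 256.7]), array([285.3, 212.8]))]
0.025 [(array([316.4, 224.1]), array([284. , 215.6])), (array([316.3, 260.9]), array([285.2, 211.2]))]
0.03 [(array([316.5, 227.6]), array([283.9, 213.9])), (array([316.4, 265.3]), array([285.1, 209.6]))]
[[88 88 92 96 93 90 94 90 87 92 92 87 89 91 90 95]
 [88 89 92 89 90 88 92 90 86 88 89 86 90 89 89 91]
 [87 89 88 89 90 91 86 87 89 89 87 88 89 91 86 89]
 [86 88 89 90 91 91 86 87 86 86 91 87 89 91 87 84]
 [86 91 87 90 88 87 86 89 88 88 90 90 87 88 88 87]
 [87 85 83 88 85 86 85 88 84 89 89 90 90 87 85 85]
 [85 87 86 92 88 87 90 84 87 86 88 83 90 86 90 92]
 [87 85 86 93 88 84 86 84 87 87 88 89 83 86 93 91]
 [90 85 87 88 86 87 85 84 84 86 86 88 87 88 89 91]
 [86 82 85 88 83 83 82 84 87 86 81 86 88 86 88 89]
 [87 86 82 84 83 86 84 87 84 82 87 87 87 8
[... 278 characters left out ...]
91 89 59 31 36 60 94 93 95 96 90 94]
 [84 90 94 93 94 96 61 36 37 60 94 97 93 94 95 92]
 [82 90 93 97 91 92 62 39 36 57 93 94 94 96 97 95]
 [82 90 91 92 95 89 58 35 35 61 94 91 97 91 92 90]
 [80 89 88 95 94 91 60 39 37 58 91 95 94 94 92 88]
 [81 94 91 94 95 91 61 37 31 62 95 92 94 92 93 90]
 [80 93 92 94 90 92 56 34 29 58 90 93 92 95 93 93]
 [79 93 88 93 93 94 56 37 32 52 93 95 93 93 96 87]
 [54 91 91 93 92 89 56 35 33 51 93 94 95 92 91 57]
 [40 91 91 93 91 91 52 34 36 48 95 94 93 90 89 42]
 [43 89 89 95 94 89 48 36 32 52 92 91 93 97 89 45]
 [46 89 92 93 92 91 50 33 29 52 92 94 92 93 90 48]
 [44 93 91 92 92 89 50 35 30 50 90 89 96 96 93 47]
 [50 93 95 94 93 88 48 31 32 49 91 95 90 95 94 52]]
```

Both views put the real fingertips about 30 mm short of the reported TCP, which explains the miss since the tips closed above the bar. I'll go lower with the fingers nearly shut, feeling for the cap's flat top.

```bash
python3 -m handwheel '0 0 0 0 0 0 0.26;0 0 -4 0 0 0 0.26;0 0 -8 0 0 0 0.26;0 0 -11 0 0 0 0.26;0 0 -13 0 0 0 0.26;0 0 -14 0 0 0 0.26;0 0 -14.5 0 0 0 0.26;0 0 -14.5 0 0 0 0.26' 60
python3 -m handwheel '0 0 0 0 0 0 0.26;0 0 -0.1 0 0 0 0.26;0 0 -0.2 0 0 0 0.26;0 0 -0.3 0 0 0 0.26;0 0 -0.4 0 0 0 0.26;0 0 -0.5 0 0 0 0.26;0 0 -0.5 0 0 0 0.26;0 0 -0.5 0 0 0 0.26'
```

```text
time_s: 5.32
position: [0.4742, 0.2871, 0.0064]
tool_rot: [[-0.718, 0.696, -0.001], [0.696, 0.718, -0.0], [0.001, -0.001, -1.0]]
ft_force: [-0.3, -1.0, 0.2]
grip_width: 0.0227
gripper_force: 0.0
time_s: 5.98
position: [0.4744, 0.2872, 0.0021]
tool_rot: [[-0.718, 0.696, -0.0], [0.696, 0.718, -0.0], [0.0, -0.0, -1.0]]
ft_force: [-0.4, 0.6, 0.2]
grip_width: 0.0222
gripper_force: 0.0
```

```bash
python3 -m handwheel '0 0 -0.1 0 0 0 0.26;0 0 -0.2 0 0 0 0.26;0 0 -0.3 0 0 0 0.26;0 0 -0.4 0 0 0 0.26;0 0 -0.5 0 0 0 0.26;0 0 -0.6 0 0 0 0.26;0 0 -0.6 0 0 0 0.26;0 0 -0.6 0 0 0 0.26'
python3 -m handwheel '0 0 -0.1 0 0 0 0.26;0 0 -0.2 0 0 0 0.26;0 0 -0.3 0 0 0 0.26;0 0 -0.3 0 0 0 0.26'
```

```text
time_s: 6.65
position: [0.4744, 0.2872, -0.004]
tool_rot: [[-0.718, 0.696, -0.0], [0.696, 0.718, -0.0], [0.0, -0.0, -1.0]]
ft_force: [-0.4, -0.0, 0.7]
grip_width: 0.0224
gripper_force: 0.0
time_s: 6.98
position: [0.4743, 0.2872, -0.0071]
tool_rot: [[-0.718, 0.696, -0.0], [0.696, 0.718, -0.0], [0.0, -0.0, -1.0]]
ft_force: [-1.0, 1.1, 0.5]
grip_width: 0.0223
gripper_force: 0.0
```

```bash
python3 -m handwheel '0 0 -0.1 0 0 0 0.26;0 0 -0.2 0 0 0 0.26;0 0 -0.2 0 0 0 0;0 0 -0.2 0 0 0 0;0 0 -0.2 0 0 0 0;0 0 -0.2 0 0 0 0' 60
```

```text
time_s: 7.48
position: [0.4746, 0.2873, -0.0086]
tool_rot: [[-0.718, 0.696, 0.001], [0.696, 0.718, 0.0], [-0.0, 0.001, -1.0]]
ft_force: [0.6, -0.5, 3.3]
grip_width: 0.0104
gripper_force: 60.0
```

Gripped: the width is about the bar's thickness, at 60 N. I'll lift it and carry it to a viewing pose beside the neck.

```bash
python3 -m handwheel '0 0 0.5 0 0 0 0;0 0 2 0 0 0 0;0 0 5 0 0 0 0;0 0 9 0 0 0 0;0 0 13 0 0 0 0;0 0 16 0 0 0 0;0 0 16 0 0 0 0'
python3 -m handwheel '2 -4 0 0 0 -4 0;4 -7 0 0 0 -4 0;6 -10 0 0 0 -4 0;8 -13 0 0 0 -4 0;10 -16 0 0 0 -4 0;12 -19 0 0 0 -4 0;14 -22 0 0 0 -4 0;16 -25 0 0 0 -4 0'
python3 -m handwheel '1.5 -3 0 0 0 0 0;2 -6 0 0 0 0 0;2.4 -9 0 0 0 0 0;2.4 -9 0 0 0 0 0;2.4 -9 0 0 0 0 0;2.4 -9 0 0 0 0 0;2.4 -9 0 0 0 0 0;2.4 -9 0 0 0 0 0'
python3 - <<'E'
from h import *
import pickle
im=get_image("wrist"); o=status.observe(); p=o["position"];R=o["tool_rot"]
pickle.dump((im,p,R),open("w5.pkl","wb"))
print(p,R.round(4).tolist(),o["q"].round(1),proj(im,[.6045,.0065,.099]))
cv2.imwrite("pics/w5.png",cv2.resize(im["color"][0:300,160:560],(800,600))[:,:,::-1])
E
```

```text
time_s: 8.07
position: [0.4765, 0.2881, 0.1574]
tool_rot: [[-0.718, 0.696, 0.01], [0.696, 0.718, 0.003], [-0.005, 0.009, -1.0]]
ft_force: [0.6, 0.4, -0.8]
grip_width: 0.0105
gripper_force: 59.3
time_s: 8.73
position: [0.6345, 0.0356, 0.1499]
tool_rot: [[-0.668, 0.744, -0.002], [0.744, 0.668, 0.0], [0.002, -0.002, -1.0]]
ft_force: [0.2, 1.0, -1.9]
grip_width: 0.0104
gripper_force: 59.1
time_s: 9.4
position: [0.6582, -0.0515, 0.151]
tool_rot: [[-0.669, 0.743, -0.0], [0.743, 0.669, 0.0], [0.0, -0.0, -1.0]]
ft_force: [1.4, -0.0, -1.8]
grip_width: 0.0107
gripper_force: 59.2
[ 0.65824012 -0.0516148   0.15112976] [[-0.6688, 0.7434, -0.0002], [0.7434, 0.6688, 0.0001], [0.0002, -0.0001, -1.0]] [-14.7  35.1  59.7   0.   85.3 -56.7] (np.float64(314.7472203724751), np.float64(99.23890282577736))
```

View pics/w5.png

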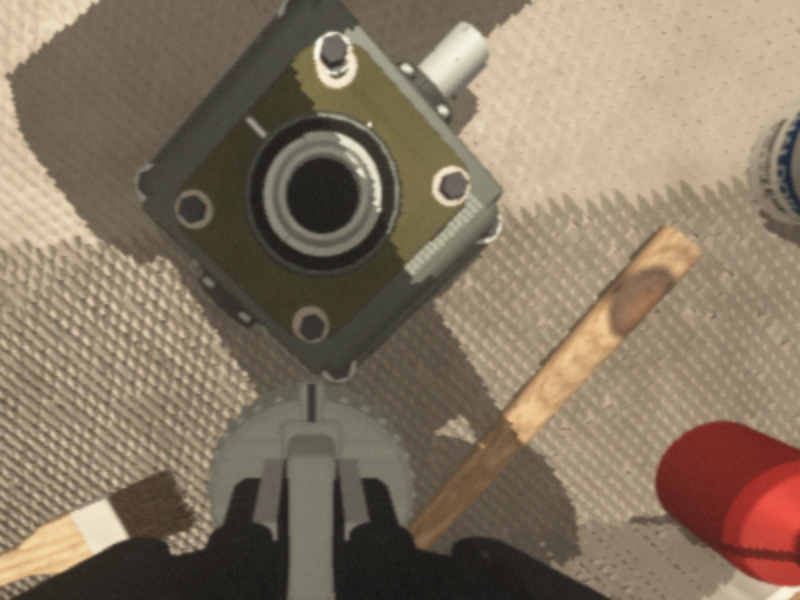

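The view shows the cap in hand with its pointer up: disc columns 210 to 414, tip row 382. The neck bore is centred at about (325,195), the seal ring spans 248 to 399, and the rib line runs from about (245,117) to (268,137).

```bash
python3 - <<'E'
from h import *
import pickle
im,p,R=pickle.load(open("w5.pkl","rb"))
print("cam",im["xyz"],p)
T=lambda u,v,z:((onz(im,u,v,z)-p)@R*1000).round(2)
C=lambda u,v,z:T(160+(u+.5)/2-.5,(v+.5)/2-.5,z)
zt=.1797
for n,a in dict(tip=(311,382,zt),left=(210,480,zt),right=(414,480,zt),barL=(288,500,.1977),barR=(335,500,.1977),barFar=(312,435,.1977)).items(): print(n,C(*a))
g=cv2.GaussianBlur(cv2.cvtColor(im["color"],cv2.COLOR_RGB2GRAY),(3,3),0)
print("row97",g[97,275:370].tolist()); print("col322",g[45:145,322].tolist())
m=(g<45).astype(np.uint8); m[:,:270]=0;m[:,372:]=0;m[:45]=0;m[145:]=0
cs,_=cv2.findContours(m,cv2.RETR_LIST,cv2.CHAIN_APPROX_NONE)
for c in cs:
    if len(c)>40:
        e=cv2.fitEllipse(c); print(len(c),np.round(e[0],2),np.round(e[1],2),"z99",T(*e[0],.099),"z84",T(*e[0],.085), "mm99",np.array(e[1])*(im["xyz"][2]-.099)/cam(im)[0]*1000)
rib=[C(245,117,.084),C(268,137,.084)];print("rib",rib)
E
```

```text
cam [ 0.61200021 -0.00190812  0.32230228] [ 0.65824012 -0.0516148   0.15112976]
tip [ 30.9   -0.83 -28.56]
left [  3.92 -27.71 -28.57]
right [  3.93  26.64 -28.57]
barL [  6.91  -6.26 -46.57]
barR [  6.91   4.8  -46.57]
barFar [ 23.11  -0.63 -46.56]
row97 [56, 55, 54, 54, 54, 54, 55, 60, 63, 57, 44, 36, 33, 33, 35, 48, 79, 114, 132, 133, 125, 110, 99, 101, 112, 122, 118, 96, 65, 42, 34, 33, 32, 32, 33, 34, 34, 34, 34, 33, 33, 34, 35, 34, 33, 34, 35, 34, 34, 35, 33, 33, 34, 35, 35, 34, 34, 36, 38, 38, 37, 37, 38, 48, 72, 99, 118, 126, 120, 111, 114, 141, 184, 214, 209, 158, 91, 57, 53, 52, 53, 70, 103, 120, 106, 91, 96, 106, 110, 111, 110, 110, 110, 110, 111]
col322 [110, 110, 110, 111, 112, 112, 111, 111, 111, 106, 103, 120, 133, 104, 63, 44, 40, 40, 41, 52, 81, 112, 127, 128, 122, 112, 106, 109, 120, 129, 125, 108, 91, 73, 50, 37, 36, 36, 36, 36, 36, 36, 35, 34, 35, 34, 34, 35, 35, 34, 34, 34, 34, 34, 35, 35, 35, 34, 34, 34, 33, 33, 34, 33, 33, 33, 33, 32, 33, 35, 41, 68, 104, 120, 112, 97, 87, 88, 99, 115, 123, 121, 103, 67, 40, 33, 34, 35, 36, 42, 53, 59, 54, 52, 54, 56, 56, 56, 56, 56]
97 [320.71  97.31] [33.01 34.94] z99 [80.48  3.28 52.15] z84 [81.26  3.56 66.15] mm99 [25.42775551 26.91145223]
273 [320.47  96.82] [66.83 70.96] z99 [80.81  3.1  52.15] z84 [81.62  3.37 66.15] mm99 [51.47059993 54.65206843]
rib [array([109.24, -25.59,  67.16]), array([102.27, -17.05,  67.16])]
```

```bash
python3 - <<'E'
from h import *
import pickle
t=pickle.load(open("top0.pkl","rb")); c=t["color"].astype(int); g=cv2.cvtColor(t["color"],cv2.COLOR_RGB2GRAY)
def blob(m,x0,x1,y0,y1,n):
    k=np.zeros_like(m,np.uint8); k[y0:y1,x0:x1]=m[y0:y1,x0:x1]
    N,l,st,ce=cv2.connectedComponentsWithStats(k); i=1+np.argmax(st[1:,4]); print(n,st[i],ce[i]); 
    cs,_=cv2.findContours((l==i).astype(np.uint8),cv2.RETR_EXTERNAL,cv2.CHAIN_APPROX_NONE); print(cv2.minEnclosingCircle(cs[0])); return ce[i]
print(g[220:246:2,242:274].tolist()[6], g[184,335:368].tolist(), g[168:202,351].tolist())
a=blob(g>148,240,275,218,248,"cap"); b=blob(g<70,344,358,177,191,"bore"); d=blob(g>110,338,364,170,198,"ring")
print(onz(t,*a,.022),onz(t,*b,.099),onz(t,*d,.098))
s=pickle.load(open("scene0.pkl","rb")); gs=cv2.cvtColor(s["color"],cv2.COLOR_RGB2GRAY)
print(proj(s,[.4753,.2866,.02]),[proj(s,[x,y,.099]) for x,y in((.6062,.0120),(.6040,.014),(.6045,.0065))])
cs=blob(gs>165,270,305,245,280,"scap")
E
```

```text
[121, 119, 123, 121, 130, 154, 173, 176, 176, 166, 148, 151, 165, 181, 185, 181, 148, 125, 134, 154, 171, 178, 173, 140, 100, 95, 115, 121, 119, 125, 125, 127] [65, 68, 72, 68, 58, 49, 55, 95, 118, 118, 102, 70, 39, 33, 34, 34, 35, 35, 26, 43, 76, 121, 146, 132, 87, 58, 53, 64, 75, 73, 68, 72, 76] [109, 80, 69, 69, 64, 50, 39, 75, 128, 119, 118, 85, 43, 36, 30, 29, 35, 24, 31, 48, 89, 128, 134, 147, 103, 54, 56, 65, 78, 90, 87, 77, 80, 95]
cap [247 224  18  18 203] [255.32019704 233.16256158]
((255.79629516601562, 232.67990112304688), 8.955377578735352)
bore [347 180   8   8  53] [350.43396226 183.45283019]
((350.31817626953125, 183.31817626953125), 4.0478596687316895)
ring [343 176  16  16 117] [350.74358974 184.21367521]
((350.5, 183.94444274902344), 8.09864330291748)
[0.47317972 0.28322755 0.022     ] [0.60599386 0.00801284 0.099     ] [0.60399468 0.00715352 0.098     ]
(np.float64(286.10855293180316), np.float64(261.1040178677994)) [(np.float64(330.4313550642998), np.float64(189.26916108755515)), (np.float64(330.4096516372379), np.float64(189.70710106507318)), (np.float64(332.0652465537981), np.float64(188.95550129912968))]
scap [270 245  35  35 989] [287.24266936 262.17795753]
((287.0, 262.0), 24.041728973388672)
```

Top and wrist measurements agree: the neck axis is at about (0.606, 0.012). Moving the cap over it needs dx -5.3 cm, dy +6.4 cm. The rib is at a yaw of 178°, so the pointer at 132° is an eighth of a turn clockwise of it. I'll move over and start lowering.

```bash
python3 -m handwheel '-2 2.4 0 0 0 0 0;-4 4.8 0 0 0 0 0;-5.27 6.44 0 0 0 0 0;-5.27 6.44 0 0 0 0 0;-5.27 6.44 -2 0 0 0 0;-5.27 6.44 -3.5 0 0 0 0;-5.27 6.44 -4.3 0 0 0 0;-5.27 6.44 -4.3 0 0 0 0'
python3 -m handwheel '0 0 0 0 0 0 0;0 0 -0.1 0 0 0 0;0 0 -0.2 0 0 0 0;0 0 -0.3 0 0 0 0;0 0 -0.4 0 0 0 0;0 0 -0.4 0 0 0 0'
python3 - <<'E'
from h import *
import pickle
im=get_image("wrist"); s=get_image("scene"); o=status.observe(); p=o["position"];R=o["tool_rot"]
pickle.dump((im,s,p,R),open("w6.pkl","wb"))
print(p,o["ft_force"],o["wrist_torque"])
a=cv2.resize(im["color"][60:210,215:415],(800,600)); b=cv2.resize(s["color"][150:230,290:370],(400,400))
a[0:300,500:800]=cv2.resize(s["color"][160:220,300:360],(300,300))
cv2.imwrite("pics/w6.png",a[:,:,::-1])
E
```

```text
time_s: 10.12
position: [0.6051, 0.0118, 0.1064]
tool_rot: [[-0.668, 0.744, -0.003], [0.744, 0.668, 0.0], [0.002, -0.002, -1.0]]
ft_force: [0.5, -0.3, -2.1]
grip_width: 0.0107
gripper_force: 59.2
time_s: 10.62
position: [0.6057, 0.0116, 0.1041]
tool_rot: [[-0.668, 0.744, 0.0], [0.744, 0.668, -0.0], [-0.0, 0.0, -1.0]]
ft_force: [-0.5, 0.3, -1.8]
grip_width: 0.0103
gripper_force: 59.2
[0.60573254 0.01161142 0.10420308] [-0.47532827 -0.15516419 -1.33116437] [-0.02123932 -0.007428    0.05250136]
```

View pics/w6.png

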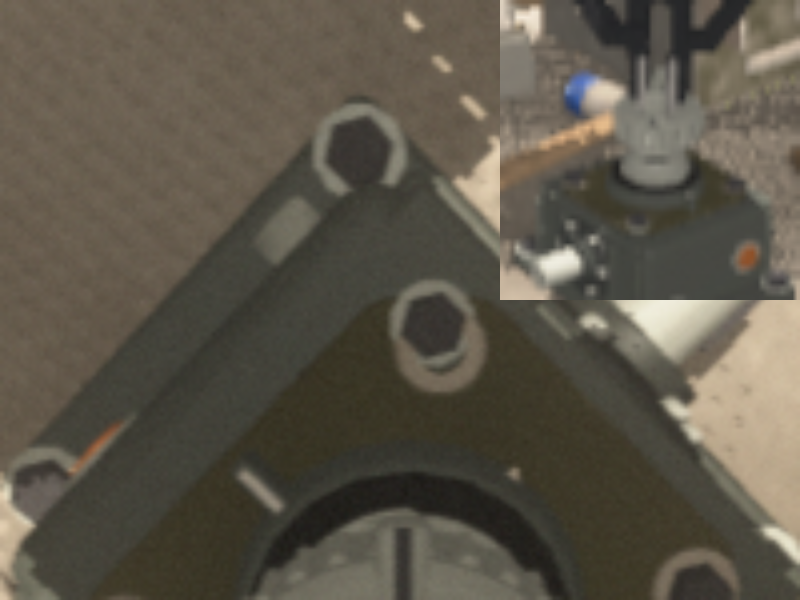

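The last view shows the cap hovering centred over the neck, with the seal arc spanning about columns 245 to 580 and the pointer at column 403. From here on I'll go by force.

```bash
python3 -m handwheel '0 0.1 -0.1 0 0 0 0;0 0.1 -0.2 0 0 0 0;0 0.1 -0.3 0 0 0 0;0 0.1 -0.4 0 0 0 0;0 0.1 -0.5 0 0 0 0;0 0.1 -0.5 0 0 0 0'
python3 -m handwheel '0 0 -0.1 0 0 0 0;0 0 -0.2 0 0 0 0;0 0 -0.3 0 0 0 0;0 0 -0.3 0 0 0 0'
python3 -m handwheel '0 0 -0.1 0 0 0 0;0 0 -0.2 0 0 0 0;0 0 -0.3 0 0 0 0;0 0 -0.3 0 0 0 0'
```

```text
time_s: 11.22
position: [0.6056, 0.0126, 0.0988]
tool_rot: [[-0.668, 0.744, -0.0], [0.744, 0.668, 0.0], [0.0, -0.0, -1.0]]
ft_force: [-0.1, -0.5, -2.0]
grip_width: 0.0105
gripper_force: 59.2
time_s: 11.55
position: [0.6056, 0.0126, 0.0959]
tool_rot: [[-0.668, 0.744, -0.0], [0.744, 0.668, 0.0], [0.0, -0.0, -1.0]]
ft_force: [-0.4, -0.1, -1.2]
grip_width: 0.0107
gripper_force: 59.2
time_s: 11.88
position: [0.6056, 0.0126, 0.0929]
tool_rot: [[-0.668, 0.744, -0.0], [0.744, 0.668, 0.0], [0.0, -0.0, -1.0]]
ft_force: [-0.3, -0.5, -2.0]
grip_width: 0.0107
gripper_force: 59.2
```

```bash
python3 -m handwheel '0 0 -0.1 0 0 0 0;0 0 -0.2 0 0 0 0;0 0 -0.3 0 0 0 0;0 0 -0.3 0 0 0 0'
python3 -m handwheel '0 0 -0.1 0 0 0 0;0 0 -0.2 0 0 0 0;0 0 -0.2 0 0 0 0' | grep -E "pos|ft_"
```

```text
time_s: 12.22
position: [0.6056, 0.0126, 0.0899]
tool_rot: [[-0.668, 0.744, -0.0], [0.744, 0.668, 0.0], [0.0, -0.0, -1.0]]
ft_force: [-0.3, 0.9, -1.4]
grip_width: 0.0107
gripper_force: 59.2
position: [0.6056, 0.0126, 0.0879]
ft_force: [-0.2, 0.1, -2.2]
```

```bash
for i in 1; do python3 -m handwheel '0 0 -0.1 0 0 0 0;0 0 -0.2 0 0 0 0;0 0 -0.2 0 0 0 0' | grep -E "pos|ft_"; done
python3 -m handwheel '0 0 -0.1 0 0 0 0;0 0 -0.15 0 0 0 0;0 0 -0.15 0 0 0 0' | grep -E "pos|ft_"
```

```text
position: [0.6056, 0.0126, 0.0859]
ft_force: [-0.3, -0.8, -1.3]
position: [0.6056, 0.0126, 0.0845]
ft_force: [0.1, 0.3, -0.9]
```

```bash
python3 -m handwheel '0 0 -0.05 0 0 0 0;0 0 -0.1 0 0 0 0;0 0 -0.1 0 0 0 0' | grep -E "pos|ft_"
python3 -m handwheel '0 0 -0.05 0 0 0 0;0 0 -0.1 0 0 0 0;0 0 -0.1 0 0 0 0' | grep -E "pos|ft_"
```

```text
position: [0.6057, 0.0126, 0.0835]
ft_force: [0.2, -0.5, -1.9]
position: [0.6058, 0.0126, 0.0827]
ft_force: [0.0, 0.4, -0.5]
```

```bash
python3 -m handwheel '0 0 -0.05 0 0 0 0;0 0 -0.05 0 0 0 0' | grep -E "pos|ft_"
python3 -m handwheel '0 0 -0.05 0 0 0 0;0 0 -0.05 0 0 0 0' | grep -E "pos|ft_"
```

```text
position: [0.6059, 0.0126, 0.0825]
ft_force: [-0.6, 0.0, 2.0]
position: [0.6059, 0.0126, 0.0823]
ft_force: [-1.0, 0.5, 5.5]
```

Contact is made at TCP z of about 0.0828, with a push of about 7 N. I'll now turn backward (anticlockwise) in 10° steps, riding up 0.5 mm per step.

```bash
python3 -m handwheel '0 0 0.03 0 0 3 0;0 -0.01 0.04 0 0 6 0;-0.01 -0.02 0.06 0 0 10 0;-0.01 -0.02 0.06 0 0 10 0' | grep -E "pos|ft_|grip_w"
python3 -m handwheel '0 0 0.02 0 0 3 0;0 -0.01 0.04 0 0 6 0;-0.01 -0.02 0.05 0 0 10 0;-0.01 -0.02 0.05 0 0 10 0' | grep -E "pos|ft_|grip_w"
```

```text
position: [0.606, 0.0125, 0.0828]
ft_force: [-1.1, 1.0, 4.8]
grip_width: 0.0104
position: [0.6054, 0.0122, 0.0827]
ft_force: [-0.3, 0.8, 2.2]
grip_width: 0.0106
```

```bash
python3 -m handwheel '0 0 0 0 0 2.5 0;-0.01 -0.01 0 0 0 5 0;-0.01 -0.01 0 0 0 5 0' | grep -E "pos|ft_|grip_w"
python3 -m handwheel '0 0 0 0 0 2.5 0;0 -0.01 0 0 0 5 0;0 -0.01 0 0 0 5 0' | grep -E "pos|ft_|grip_w|tool"
```

```text
position: [0.605, 0.0121, 0.0822]
ft_force: [0.6, 0.0, -1.5]
grip_width: 0.0103
position: [0.6052, 0.012, 0.0823]
tool_rot: [[-0.95, 0.313, -0.001], [0.313, 0.95, 0.0], [0.001, -0.0, -1.0]]
ft_force: [0.3, 0.2, -2.5]
grip_width: 0.0106
```

The force fell to the cap's bare weight near a yaw of 155°, so the cap has dropped off the thread ends. I'll let it down lightly.

```bash
python3 -m handwheel '0 0 -0.1 0 0 0 0;0 0 -0.2 0 0 0 0;0 0 -0.3 0 0 0 0;0 0 -0.3 0 0 0 0' | grep -E "pos|ft_|grip_w"
```

```text
position: [0.6053, 0.012, 0.0794]
ft_force: [-0.0, 0.7, -2.3]
grip_width: 0.0107
```

```bash
python3 -m handwheel '0 0 -0.05 0 0 0 0;0 0 -0.1 0 0 0 0;0 0 -0.1 0 0 0 0' | grep -E "pos|ft_|grip_w"
python3 -m handwheel '0 0 -0.05 0 0 0 0;0 0 -0.05 0 0 0 0' | grep -E "pos|ft_|grip_w"
```

```text
position: [0.6054, 0.012, 0.0786]
ft_force: [0.5, -0.4, -0.9]
grip_width: 0.0107
position: [0.6054, 0.012, 0.0783]
ft_force: [0.2, 0.9, -1.2]
grip_width: 0.0103
```

```bash
python3 -m handwheel '0 0 -0.05 0 0 0 0;0 0 -0.05 0 0 0 0' | grep -E "pos|ft_|grip_w"
python3 -m handwheel '0 0 -0.05 0 0 0 0;0 0 -0.05 0 0 0 0' | grep -E "pos|ft_|grip_w"
```

```text
position: [0.6055, 0.012, 0.078]
ft_force: [-0.2, 0.9, 1.2]
grip_width: 0.0106
position: [0.6056, 0.012, 0.0778]
ft_force: [-0.4, 0.3, 5.0]
grip_width: 0.0108
```

The cap has settled onto the next ridge about 5 mm lower, which confirms the drop. I'll screw it forward (clockwise) gently.

```bash
python3 -m handwheel '0 0 0.02 0 0 -3 0;0.01 0.02 0.02 0 0 -6 0;0.01 0.02 0.02 0 0 -10 0;0.02 0.02 0.02 0 0 -13 0;0.02 0.02 0.02 0 0 -13 0' | grep -E "pos|ft_|grip_w"
python3 - <<'E'
from h import *
print(status.observe()["wrist_torque"])
E
python3 -m handwheel '0 0 0 0 0 -3 0;0.01 0.01 0 0 0 -6 0;0.01 0.01 0 0 0 -10 0;0.02 0.02 0 0 0 -13 0;0.02 0.02 0 0 0 -13 0' | grep -E "pos|ft_|grip_w"
```

```text
position: [0.6057, 0.0122, 0.0774]
ft_force: [1.4, 1.4, 0.1]
grip_width: 0.0101
[ 0.04419045 -0.07110134 -0.03582047]
position: [0.6057, 0.0125, 0.0771]
ft_force: [-0.1, 0.9, -1.5]
grip_width: 0.0103
```

```bash
python3 -m handwheel '0 0 -0.03 0 0 -3 0;0.01 0.01 -0.03 0 0 -6 0;0.01 0.01 -0.03 0 0 -10 0;0.02 0.02 -0.03 0 0 -13 0;0.02 0.02 -0.03 0 0 -13 0' | grep -E "pos|ft_|grip_w"
python3 - <<'E'
from h import *
print(status.observe()["wrist_torque"])
E
```

```text
position: [0.606, 0.0127, 0.077]
ft_force: [-0.6, -0.5, -0.7]
grip_width: 0.0103
[ 0.07260653 -0.04677428 -0.06407976]
```

```bash
python3 -m handwheel '0 0 -0.02 0 0 -3 0;0.01 0.01 -0.04 0 0 -6 0;0.01 0.01 -0.05 0 0 -10 0;0.02 0.01 -0.05 0 0 -13 0;0.02 0.01 -0.05 0 0 -13 0' | grep -E "pos|ft_|grip_w|tool"
python3 - <<'E'
from h import *
print(status.observe()["wrist_torque"])
E
```

```text
position: [0.6063, 0.0129, 0.0768]
tool_rot: [[-0.342, 0.94, 0.0], [0.94, 0.342, 0.0], [0.0, 0.0, -1.0]]
ft_force: [-0.3, 0.5, 0.9]
grip_width: 0.0107
[ 0.19876451 -0.00199385 -0.04628979]
```

```bash
python3 -m handwheel '0 0 -0.02 0 0 -4 0;0.01 0 -0.04 0 0 -8 0;0.02 0 -0.05 0 0 -10 0;0.02 0 -0.05 0 0 -10 0' | grep -E "pos|ft_|grip_w"
python3 - <<'E'
from h import *
print(status.observe()["wrist_torque"])
E
python3 -m handwheel '0 0 -0.02 0 0 -4 0;0.01 0 -0.04 0 0 -8 0;0.02 0 -0.05 0 0 -10 0;0.02 0 -0.05 0 0 -10 0' | grep -E "pos|ft_|grip_w"
python3 - <<'E'
from h import *
print(status.observe()["wrist_torque"])
E
```

```text
position: [0.6066, 0.0131, 0.0764]
ft_force: [0.4, 2.4, 3.3]
grip_width: 0.0106
[ 0.41577813  0.02004241 -0.04530417]
position: [0.6069, 0.0131, 0.0761]
ft_force: [0.0, 3.3, 4.5]
grip_width: 0.0105
[0.59718339 0.01235065 0.01600307]
```

```bash
python3 -m handwheel '0 0.02 -0.01 0 0 -4 0;0.01 0.03 -0.03 0 0 -8 0;0.02 0.03 -0.04 0 0 -10 0;0.02 0.03 -0.04 0 0 -10 0' | grep -E "pos|ft_|grip_w"
python3 - <<'E'
from h import *
print(status.observe()["wrist_torque"])
E
```

```text
position: [0.6073, 0.0132, 0.0758]
ft_force: [-0.1, 2.2, 4.8]
grip_width: 0.0106
[ 0.49805049 -0.03907991  0.0959133 ]
```

```bash
python3 -m handwheel '0 0.01 -0.01 0 0 -3 0;0.01 0.02 -0.03 0 0 -6 0;0.01 0.02 -0.03 0 0 -6 0' | grep -E "pos|ft_|grip_w"
python3 - <<'E'
from h import *
print(status.observe()["wrist_torque"])
E
python3 -m handwheel '0 0.01 -0.01 0 0 -2 0;0.01 0.01 -0.02 0 0 -4 0;0.01 0.01 -0.02 0 0 -4 0' | grep -E "pos|ft_|grip_w|tool"
python3 - <<'E'
from h import *
print(status.observe()["wrist_torque"])
E
```

```text
position: [0.6075, 0.0133, 0.0756]
ft_force: [0.6, 2.7, 5.0]
grip_width: 0.0104
[ 0.44892212 -0.10975401  0.08912101]
position: [0.6077, 0.0133, 0.0754]
tool_rot: [[0.341, 0.94, 0.002], [0.94, -0.341, -0.0], [0.0, 0.002, -1.0]]
ft_force: [1.1, 1.5, 5.9]
grip_width: 0.0105
[ 0.38312582 -0.11589542  0.12979761]
```

```bash
python3 -m handwheel '0 0 -0.01 0 0 -2 0;0 0 -0.02 0 0 -4 0;0 0 -0.02 0 0 -4 0;0 0 -0.02 0 0 -4 0' | grep -E "pos|ft_|grip_w|tool"
python3 - <<'E'
from h import *
print(status.observe()["wrist_torque"])
E
```

```text
position: [0.6078, 0.0133, 0.0754]
tool_rot: [[0.404, 0.915, 0.002], [0.915, -0.404, -0.0], [0.001, 0.002, -1.0]]
ft_force: [0.8, 2.5, 6.6]
grip_width: 0.0103
[ 0.35679156 -0.16961693  0.17604398]
```

```bash
python3 -m handwheel '0 0.02 0.04 0 0 0 0;0 0.03 0.07 0 0 0 0;0 0.03 0.07 0 0 0 0' | grep -E "pos|ft_|grip_w|tool"
python3 - <<'E'
from h import *
print(status.observe()["wrist_torque"])
E
```

```text
position: [0.6077, 0.0133, 0.0754]
tool_rot: [[0.407, 0.914, 0.002], [0.914, -0.407, -0.001], [0.0, 0.002, -1.0]]
ft_force: [5.4, 0.1, 2.5]
grip_width: 0.0104
[ 0.00910623 -0.693987    0.25101655]
```

```bash
python3 -m handwheel '0.02 0 0 0 0 -2 0;0.03 0 0 0 0 -3 0;0.03 0 0 0 0 -3 0;0.03 0 0 0 0 -3 0' | grep -E "pos|ft_|grip_w|tool"
python3 - <<'E'
from h import *
o=status.observe();print(o["wrist_torque"],o["position"],o["ft_force"])
E
```

```text
position: [0.6077, 0.0135, 0.0754]
tool_rot: [[0.455, 0.891, 0.001], [0.891, -0.455, -0.0], [0.0, 0.001, -1.0]]
ft_force: [4.3, 0.7, 3.1]
grip_width: 0.0104
[ 0.02108414 -0.73473394  0.26290393] [0.60770771 0.01351969 0.07539149] [4.26018047 0.69161205 3.14618394]
```

z now holds at 0.0754 while the turning torque rises, so the cap is fully home at about 29 mm. I'll release and retreat.

```bash
python3 -m handwheel '0 0 0 0 0 0 0.05;0 0 0 0 0 0 0.2;0 0 0 0 0 0 0.3;0 0 0 0 0 0 0.3;0 0 0 0 0 0 0.3;0 0 0 0 0 0 0.3' 20 | grep -E "pos|ft_|grip_w|gripper_f"
python3 -m handwheel '0 0 0.5 0 0 0 0.3;0 0 2 0 0 0 0.3;0 0 5 0 0 0 0.3;0 0 9 0 0 0 0.3;0 0 12 0 0 0 0.3;0 0 12 0 0 0 0.3;0 0 12 0 0 0 0.3' | grep -E "pos|ft_|grip_w"
python3 - <<'E'
from h import *
import pickle
w=get_image("wrist"); im,s6,p,R=pickle.load(open("w6.pkl","rb")); pickle.dump(w,open("w7.pkl","wb"))
print(status.observe()["position"],status.observe()["ft_force"])
f=.104
c=np.array([.607,.0125])
for n,X in dict(ctr=[*c,.104],tipH=[c[0]+.033*np.cos(np.radians(63)),c[1]+.033*np.sin(np.radians(63)),.1045]).items(): print(n,np.round(proj(w,X),1))
u,v=map(int,proj(w,[*c,.104])); g=cv2.cvtColor(w["color"],cv2.COLOR_RGB2GRAY)
print(u,v,g[v,u-60:u+60:2].tolist())
E
```

```text
position: [0.6068, 0.0136, 0.0748]
ft_force: [0.3, 0.2, -0.2]
grip_width: 0.0255
gripper_force: 0.0
position: [0.6078, 0.0135, 0.1969]
ft_force: [-0.5, -1.0, -0.7]
grip_width: 0.0254
[0.60706676 0.01358687 0.19502842] [ 0.3347003   1.04360316 -0.17655039]
ctr [314.9 190.3]
tipH [314.8 155.3]
314 190 [96, 99, 82, 68, 68, 74, 66, 67, 74, 68, 63, 60, 59, 59, 57, 72, 109, 120, 125, 124, 126, 125, 124, 125, 123, 126, 116, 115, 125, 135, 133, 134, 130, 121, 112, 124, 121, 124, 127, 123, 122, 123, 124, 125, 119, 104, 61, 62, 65, 63, 62, 65, 63, 63, 66, 66, 71, 69, 71, 70]
```

The cap stayed on the neck: the wrist profile shows about 55 mm centred at the expected pixel, and the arm is clear. I'll hand in.

```bash
python3 -c "
from rig import env
print(env.close_job())"
```

```text
the job is handed in; nothing more can be done
None
```

The job is handed in: the cap was set level an eighth turn past the rib and backed off until it dropped (about 28° clockwise of the rib), then screwed clockwise until its height stopped falling and the torque rose, which I took as fully home (I did not see the seal itself), and released. The hand-in returned no verdict.

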